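# Stamp the inspected flange in the strike-marking fixture

## Robot

A 6-joint arm with a two-finger parallel gripper is mounted at the origin on a cart in front of the work surface, level with it; the furniture and walls round the work are solid. World frame = base frame: x ahead of the robot, y to its left, z up, the work surface at z = 0. Lengths are in m, angles in degrees, forces in N, time in s.
With the tool pointing down it reaches from about 0.325 to 0.85 m from the base axis. Payload 15.5 kg.
Tool frame: the origin (TCP) lies midway between the tips of the shut fingers; the grasp point (between the pads) lies 19 mm behind it; z points along the fingers, y is the line along which they close (so a half turn about z gives the same grasp; the last joint's range is limited). The gripper opens to 91 mm and grips with 3 to 60 N. Pads are 32 mm wide; open, the fingers measure 118 mm over their backs; the gripper's body (76 mm by 178 mm) begins 60 mm behind the grasp point.
Start: joints at [59.788, 28.281, 77.091, -0, 74.628, -5.472], TCP at [0.262, 0.568, 0.214] pointing down, gripper open.
Joint ranges: [-166.48, 166.48], [-47.26, 123.95], [12.59, 153.08], [-70.14, 250.14], [6.76, 159.57], [-176.63, 176.63]. Speed limits (degrees/s): [108.29, 108.29, 147.25, 172.46, 172.46, 172.46].

## Interface

Orientations are given as a 3x3 rotation matrix whose columns are the frame's x, y, z axes.
In Python, from bench import ctrl gives the robot as it stands. The module is installed in compiled form; this text tells all that it offers. Calls block until the motion is done:
- ctrl.goto(position, orientation): joint-space move of the TCP to a pose.
- ctrl.move_l(position, vel=0.15, ori=None, contact_N=None): straight line of the TCP; ori=None keeps the orientation; vel is the mean speed in m/s. With contact_N (N) it stops when the force on the tool has changed by that much, and returns True; else False.
- ctrl.movej(angles): joint-space move.
- ctrl.command_gripper(opening): opening from 0.0 (shut) to 1.0 (fully open); the grip force is fixed at half the most; returns when the fingers have stopped.
- ctrl.sleep(seconds).
- ctrl.ik(position, orientation): joint angles nearest the present ones, or None.
- ctrl.read_camera(name): name is "scene" or "top"; returns the picture (420x560x3 uint8, blue, green, red); there is no depth.
- ctrl.camera_params(name): a dict with "fx", "fy", "cx", "cy" (pixels), "D" ([k1, k2, p1, p2, k3] as OpenCV has them; the pictures are not rectified), "pose" (4x4, takes a point from camera to world coordinates). Camera axes: x right, y up, looking along -z (the intrinsics and any distortion apply to the point x, -y, -z); pixel columns grow to the right and rows downward; lengths in m; the calibration is good to about 2 mm. A picture is of the moment at which its call begins. camera_params takes no time and is no camera call.
A pose or a line that the arm cannot do raises ctrl.MotionError and nothing moves.
- ctrl.sign_off(): hands the job in; it is judged then, once.
Readings, each from a call of its own:
- ctrl.current_t(): time.
- ctrl.current_q(): joint angles.
- ctrl.current_dq(): joint speeds.
- ctrl.current_effort(): joint torques, N m.
- ctrl.current_tool_pos(): TCP position.
- ctrl.current_eef_rot(): TCP orientation.
- ctrl.current_contact_force(): force on the tool from outside, world axes, zero at the start.
- ctrl.current_wrist_torque(): the same for the moment, N m.
- ctrl.current_grip_width(): opening from 0.0 (shut) to 1.0 (fully open).
- ctrl.current_grasp_force(): force on a finger pad.
Only numpy, scipy, OpenCV 4.12 (cv2) and the standard library are available. Lean on these libraries where they do the work, as an engineer would, in place of code of your own. Each camera call takes 0.05 s, during which the arm holds its last target. There are 200 camera calls.

## Task

Mark the flange with the inspection stamp: lay it, hub up, between the studs of the marking fixture's loading slide, push the slide fully home, then take the mallet from its cradle and give the sprung plunger's head a short, firm tap with it, so that the stamp prints on the hub face without bruising it. Finally lay the mallet back in its cradle as it was; the flange stays in the fixture, and the gear and the end cap are left alone.

Things in the scene. Friction and masses are not known exactly. Their poses are not given: they have to be found in the camera images.
- flange_mid (a point): Centre, half-way up (13 mm above its underside), of the loose turned steel flange: a disc 64 mm across and 11 mm thick with six bolt holes, and on it a hub 34 mm across, its top face 26 mm above the underside; 0.3 kg. It lies hub up. z is up along its axis. It is best gripped by the hub.
- gear_mid (a point): Centre of a loose spur gear, 49 mm across, 19 mm high. Not part of the job; leave it where it is.
- end_cap_mid (a point): Centre of a loose turned end cap, 52 mm across, 18 mm high, without bolt holes. Not part of the job; leave it where it is.
- nest (a point): Centre of the flange's place on the upper face of the steel loading slide, 24 mm above the bench, where the flange's underside rests. Four studs, 8 mm thick, 10 mm high with conical tops, stand round it at 38 mm radius and locate the rim with 1.8 mm play. x is the direction in which the slide is pushed home (under the stamp), z up. Moves with the slide.
- push_plate (a point): Centre of the upright steel push plate at the slide's near end: 9 mm thick along x, 52 mm wide, from 14 to 48 mm above the bench; 74.5 mm from the nest towards -x. Push its near face along x. Axes as the nest's. The bench in front of it is free.
- slide (a joint): Loading slide, m: 0 pulled out towards the robot, 0.090 fully home against its stop, which brings the flange's hub face under the stamp. It starts between 0 and 0.020, stays where it is left and takes 3 N to move.
- striking_head (a point): Centre of the top face of the sprung plunger's steel striking head, 30 mm across, 160 mm above the bench when up. z up, x as the nest's. It stands over the nose of the fixture's grey arm (44 mm wide, top 114 mm above the bench, reaching 22 mm in front of the head's axis); the arm and its column go back from there towards +x.
- plunger (a joint): Plunger travel down, m: 0 up, at most 0.031. The return spring gives 3.6 N at the top and 8 N at 0.030. Where the stamp at its foot meets the hub face differs from 0.008 to 0.028 with the stamp fitted and has to be felt: from there the force climbs by 12 N per mm. The mallet needs 8 N more than the spring to print; over 45 N more bruises. Arrive at about 0.1 m/s, stop on about 18 N.
- mallet_grip (a point): Centre of the mallet's flat-sided rubber handle where it is best gripped, 55 mm from the head's axis. The handle is 18 mm wide (y) and 24 mm high (z); it runs along x from 32 to 182 mm from the head's axis, the head lying towards +x. z is up along the head's axis; in the cradle this point is 50 mm above the bench. The mallet weighs about 0.26 kg.
- mallet_face (a point): Centre of the lower, downward striking face (white nylon, 27 mm across) of the mallet's head. The head is a cylinder 31 mm across and 72 mm long along z; the handle's centre line is 36 mm above this face and runs towards -x. Axes as the mallet's.
- cradle_pad (a point): Centre of the round rubber pad, 44 mm across, of the mallet's cradle, 14 mm above the bench: the mallet stands here on its lower face, its handle along -x in a fork 150 mm away. The fork's slot is 27 mm wide, flared above, its floor 36 mm and its tips 70 mm above the bench. x from fork to pad, z up. The cradle is fixed.
There are look-alikes about, which are no part of the job. Leave any black or turquoise look-alike of the part that bears flange_mid alone.

How it is judged (in metres and radians):
On the way, in this order (a step that is already met when the one before it is completed fails the run):
1. the flange lies flat, hub up, between the studs of the slide, let go (horizontal distance between flange_mid and nest below 0.006 m and z of flange_mid in the frame of nest between 0.01 and 0.016 m and angle between flange_mid's own z axis and vertical below 0.1 rad and contact force between the fingers and flange below 0.1 N), for 0.1 s.
2. the slide is fully home with the flange in it (value of joint slide above 0.0875 m and horizontal distance between flange_mid and nest below 0.006 m and z of flange_mid in the frame of nest below 0.016 m), for 0.1 s.
3. the mallet drives the plunger down in a tap, faster than 0.04 m/s (velocity of joint plunger above 0.04 m/s and contact force between plunger and mallet above 1 N and value of joint slide above 0.0875 m).
4. the tap presses the stamp on the hub face with at least 8 N (contact force between plunger and flange above 8 N and contact force between plunger and mallet above 8 N and value of joint slide above 0.0875 m).
At the end, for the whole second after the job is handed in: The slide is home (last 2.5 mm), the flange flat between its studs (6 mm), the plunger up (1 mm), and the mallet stands still on the cradle's pad: face within 15 mm of the pad's centre and 5 mm of its height, upright within 0.1 rad, handle along the cradle within 0.2 rad (all of step 2 and value of joint plunger below 0.001 m and angle between each of flange_mid, mallet_face's own z axis and vertical below 0.1 rad and horizontal distance between mallet_face and cradle_pad below 0.015 m and z of mallet_face in the frame of cradle_pad below 0.005 m and angle between the x axis of mallet_face and the x axis of cradle_pad, either way round below 0.2 rad and linear speed of mallet below 0.02 m/s); the robot touches nothing.
It fails at once if the gear or the end cap is moved more than 20 mm (distance of any of gear_mid, end_cap_mid from where it was at the start of the episode above 0.02 m).
It fails at once if the bare gripper pushes the plunger (contact force between the fingers and plunger above 1 N).
It fails at once if the tap is so heavy that it bruises the hub (stamp on flange over 45 N) (contact force between plunger and flange above 45 N).
It also fails if it takes over 64 s, if anything falls off the work surface, if the arm or the gripper's body presses on something with over 40 N, if the wrist force passes 120 N, or if a joint passes its speed limit or range.

## Working session

There is one attempt and no reset: what is moved stays moved. The work goes in short steps, each a Python script; the robot and the scene stay as the last script left them, time stands still between calls to the robot, and variables do not carry over. Pictures are saved under pics/ and viewed, at most 11 in all, crops included, and the job is handed in when it is done.

```bash
mkdir -p pics
python3 - <<'E'
from bench import ctrl
import cv2
for n in ("scene","top"):
    im=ctrl.read_camera(n); cv2.imwrite(f"pics/{n}0.png",im)
    p=ctrl.camera_params(n); print(n,{k:(v.round(4).tolist() if hasattr(v,'round') else v) for k,v in p.items()})
print(ctrl.current_t())
E
```

```text
scene {'fx': 431.9917977923842, 'fy': 431.9917977923842, 'cx': 282.9618440683067, 'cy': 214.07657078176592, 'D': [0.0207, 0.0, 0.0, 0.0, 0.0], 'pose': [[0.4106, 0.5933, -0.6924, -0.0297], [-0.9116, 0.2516, -0.3251, -0.1418], [-0.0187, 0.7647, 0.6442, 0.6505], [0.0, 0.0, 0.0, 1.0]]}
top {'fx': 494.8975402691059, 'fy': 494.8975402691059, 'cx': 277.70729535584456, 'cy': 211.4999992844963, 'D': [-0.0696, 0.0, 0.0, 0.0, 0.0], 'pose': [[-0.0007, 0.9852, -0.1716, 0.3768], [-0.9999, 0.0021, 0.0164, 0.1481], [0.0165, 0.1716, 0.985, 1.1267], [0.0, 0.0, 0.0, 1.0]]}
0.1
```

View pics/scene0.png

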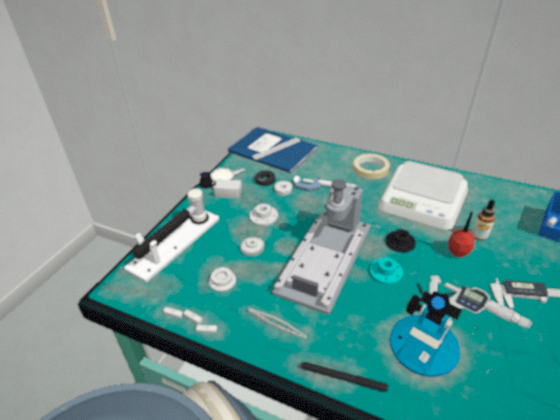

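View pics/top0.png

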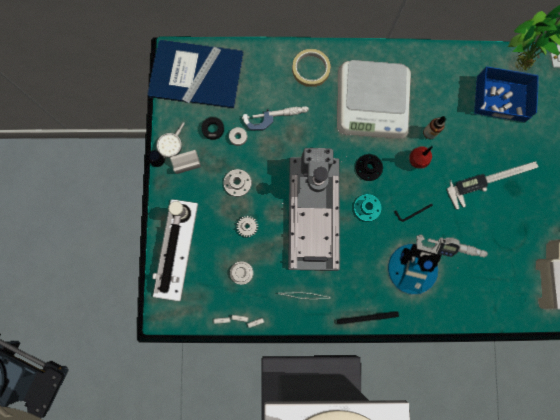

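The scene view and the top view agree. In the top view, the flange candidates are:
- (237,183): steel, with bolt holes
- (247,226): toothed, so the gear
- (241,272): no holes, so the end cap
- (369,167): black look-alike
- (367,207): turquoise look-alike

I choose (237,183). Next I check it and the fixture in close crops.

Run:
```python
import cv2,numpy as np
a=cv2.imread("pics/top0.png")
c=cv2.resize(a[140:305,145:350],None,fx=3.6,fy=3.6,interpolation=cv2.INTER_CUBIC)
cv2.imwrite("pics/c1.png",c)
a=cv2.imread("pics/scene0.png")
c=cv2.resize(a[165:310,120:375],None,fx=3.1,fy=3.1,interpolation=cv2.INTER_CUBIC)
cv2.imwrite("pics/c2.png",c)
```

```text
(no output)
```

View pics/c1.png

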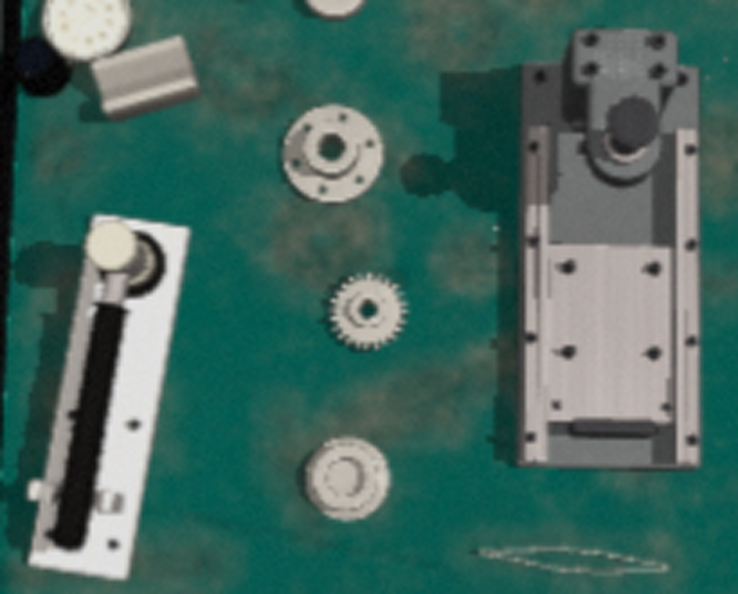

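View pics/c2.png

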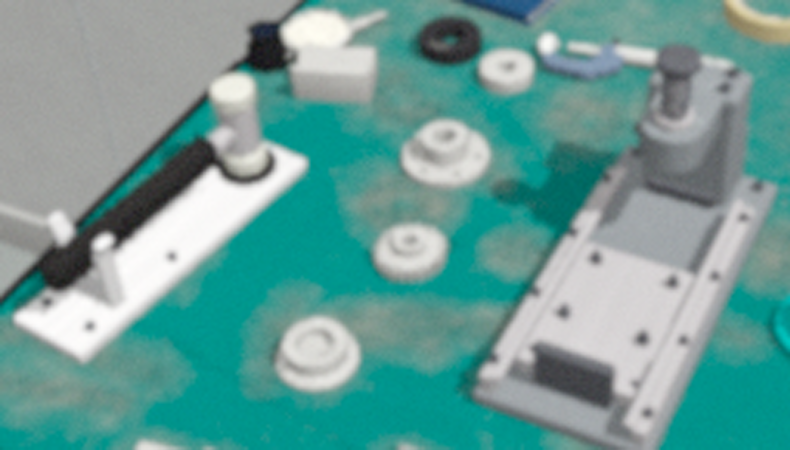

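The crops confirm it: the flange has six bolt holes and a hub at c1 (333,153) and c2 (446,150). The fixture studs are around c1 (610,310), the striking head is at c1 (632,124), and the mallet top is at c1 (110,245). Next I compute positions and compare the two cameras.

```bash
cat > h.py <<'E'
from bench import ctrl
import numpy as np, cv2
def ray(cam,px):
    p=ctrl.camera_params(cam); K=np.array([[p["fx"],0,p["cx"]],[0,p["fy"],p["cy"]],[0,0,1]])
    u=cv2.undistortPoints(np.array([[px]],float),K,np.array(p["D"])).ravel(); T=np.array(p["pose"])
    return T[:3,3],T[:3,:3]@np.array([u[0],-u[1],-1])
def at(cam,px,z):
    o,d=ray(cam,px); return o+d*(z-o[2])/d[2]
def crop(px,s,off): return [(px[0]+.5)/s-.5+off[0],(px[1]+.5)/s-.5+off[1]]
def R(yaw):  # tool down, tool y axis at angle yaw (deg) from world x
    a=np.radians(yaw); y=np.array([np.cos(a),np.sin(a),0]); z=np.array([0,0,-1.]); return np.column_stack([np.cross(y,z),y,z])
E
python3 - <<'E'
from h import *
t=lambda p,z:at("top",crop(p,3.6,(145,140)),z).round(4)
s=lambda p,z:at("scene",crop(p,3.1,(120,165)),z).round(4)
for n,a,b,z in [("hub top",(331,148),(446,137),.026),("head",(632,124),(679,62),.160),("mallet top",(110,245),(233,92),.086),
 ("plate top",(613,427),(575,361),.048),("stud1",(568,267),(595,258),.034),("s2",(653,268),(672,283),.034),("s3",(568,352),(563,312),.034),("s4",(653,352),(642,338),.034)]:
    print(n,t(a,z),s(b,z))
print("disc",t((333,153),.009))
print("base rails",t((530,130),.03),t((530,440),.03),t((690,150),.03),t((691,440),.03))
print("handle end",t((68,545),.06),s((62,268),.05),"near head",t((110,300),.06),"pad",t((140,263),.014),"fork",t((35,488),.07),t((108,497),.07),s((57,225),.07),s((103,241),.07))
E
```

```text
hub top [0.6396 0.2236 0.026 ] [0.6412 0.2217 0.026 ]
head [0.6219 0.0464 0.16  ] [0.6186 0.0435 0.16  ]
mallet top [0.5659 0.3499 0.086 ] [0.5631 0.3453 0.086 ]
plate top [0.4614 0.049  0.048 ] [0.4606 0.0469 0.048 ]
stud1 [0.5621 0.0745 0.034 ] [0.5588 0.0723 0.034 ]
s2 [0.5615 0.0214 0.034 ] [0.557 0.019 0.034]
s3 [0.5088 0.075  0.034 ] [0.5063 0.0732 0.034 ]
s4 [0.5088 0.0223 0.034 ] [0.5054 0.0206 0.034 ]
disc [0.6403 0.2234 0.009 ]
base rails [0.6507 0.0975 0.03  ] [0.4548 0.0986 0.03  ] [ 0.6381 -0.0039  0.03  ] [ 0.4547 -0.0007  0.03  ]
handle end [0.39  0.374 0.06 ] [0.4021 0.3749 0.05  ] near head [0.5368 0.3537 0.06  ] pad [0.5674 0.3444 0.014 ] fork [0.4231 0.3925 0.07  ] [0.418  0.3492 0.07  ] [0.4178 0.3856 0.07  ] [0.4173 0.3493 0.07  ]
```

Run:
```python
from h import *
F=[0.6402,0.2229]
for y in (0,90,-90,180):
    print(y,np.round(ctrl.ik([*F,.1],R(y)),1) if ctrl.ik([*F,.1],R(y)) is not None else None, np.round(ctrl.ik([.534,.047,.1],R(y)),1))
y0=min((0,180),key=lambda y:abs(ctrl.ik([*F,.1],R(y))[5])); y1=min((90,-90),key=lambda y:abs(ctrl.ik([*F,.1],R(y))[5]))
print(y0,y1)
ctrl.goto([*F,.10],R(y0))
print(ctrl.move_l([*F,.014],vel=.12,contact_N=6), ctrl.current_tool_pos())
ctrl.command_gripper(0.0); print(ctrl.current_grip_width(),ctrl.current_grasp_force(),ctrl.current_tool_pos())
ctrl.command_gripper(0.6)
ctrl.move_l([*F,.0145],vel=.1,ori=R(y1))
ctrl.command_gripper(0.0); print(ctrl.current_grip_width(),ctrl.current_grasp_force(),ctrl.current_tool_pos(),ctrl.current_t())
ctrl.move_l([*F,.09],vel=.12); print(ctrl.current_contact_force(),ctrl.current_grip_width())
```

```text
0 [14.2 39.  75.7 -0.  65.3 14.2] [-1.4 29.5 97.  -0.  53.5 -1.4]
90 [ 14.2  39.   75.7  -0.   65.3 -75.8] [ -1.4  29.5  97.   -0.   53.5 -91.4]
-90 [ 14.2  39.   75.7  -0.   65.3 104.2] [-1.4 29.5 97.  -0.  53.5 88.6]Traceback (most recent call last):
  File "<stdin>", line 4, in <module>
    return _wrapfunc(a, 'round', decimals=decimals, out=out)
    return _wrapit(obj, method, *args, **kwds)
    result = getattr(arr, method)(*args, **kwds)
TypeError: unsupported operand type(s) for *: 'NoneType' and 'float'
```

Run:
```python
from h import *
F=[0.6402,0.2229]
y0,y1=0,90
ctrl.goto([*F,.10],R(y0))
print(ctrl.move_l([*F,.014],vel=.12,contact_N=6), ctrl.current_tool_pos())
ctrl.command_gripper(0.0); print(ctrl.current_grip_width(),ctrl.current_grasp_force(),ctrl.current_tool_pos())
ctrl.command_gripper(0.6)
ctrl.goto([*F,.0145],R(y1))
ctrl.command_gripper(0.0); print(ctrl.current_grip_width(),ctrl.current_grasp_force(),ctrl.current_tool_pos(),ctrl.current_t())
ctrl.move_l([*F,.09],vel=.12); print(ctrl.current_contact_force(),ctrl.current_grip_width())
ctrl.goto([.533,.047,.075],R(y1)); print(ctrl.current_t(),ctrl.current_tool_pos())
for n in ("scene","top"): cv2.imwrite(f"pics/{n}1.png",ctrl.read_camera(n))
a=cv2.imread("pics/scene1.png")[190:310,250:390]; b=cv2.imread("pics/top1.png")[190:310,230:370]
cv2.imwrite("pics/c3.png",cv2.resize(np.vstack([np.hstack([a,b])]),None,fx=2.85,fy=2.85,interpolation=cv2.INTER_CUBIC))
```

```text
False [0.64070104 0.22310066 0.01472948]
0.3581582737228237 29.99996536134047 [0.64035263 0.22289831 0.01402609]
0.3575193163632342 30.000005568699635 [0.64021326 0.22297414 0.01451135] 6.2583
[-1.22741068  0.16834208 -3.91254484] 0.35795750197773846
7.8833 [0.53348202 0.04706245 0.07488604]
```

View pics/c3.png

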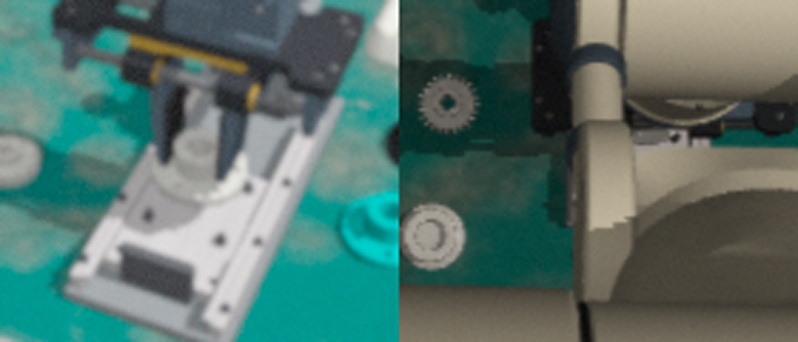

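The flange is held: hub at (190,150) in the left half, studs at (148,215), (219,240) and (248,187). The arm hides the top view. The two cameras differ by about 4 mm in nest x, so I'll enlarge the studs in the first pictures.

Run:
```python
import cv2,numpy as np
a=cv2.imread("pics/top0.png")[204:264,289:339]; b=cv2.imread("pics/scene0.png")[232:302,276:346]
a=cv2.resize(a,None,fx=8,fy=8,interpolation=cv2.INTER_CUBIC); b=cv2.resize(b,None,fx=5,fy=8,interpolation=cv2.INTER_CUBIC)
c=np.zeros((560,750,3),np.uint8); c[:480,:400]=a; c[:,400:]=b
cv2.imwrite("pics/c4.png",c)
```

```text
(no output)
```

View pics/c4.png

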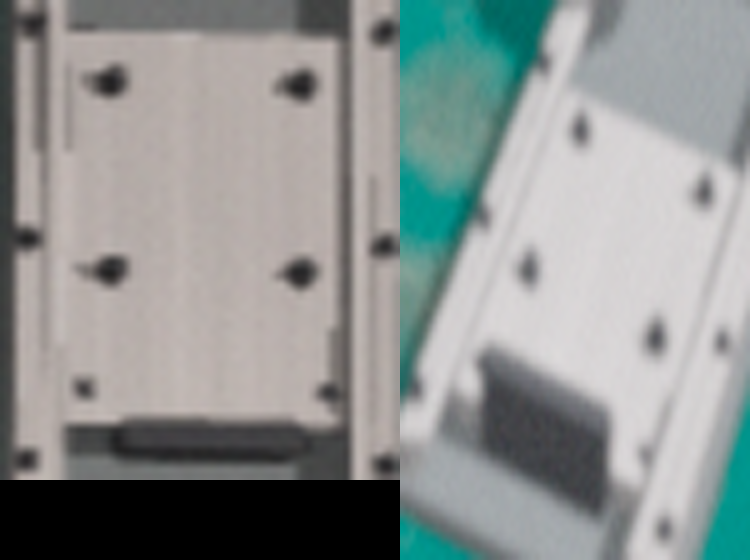

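Run:
```python
from h import *
T=[at("top",crop(p,8,(289,204)),.030) for p in [(109,82),(301,85),(109,270),(302,272)]]
S=[at("scene",[(p[0]-400+.5)/5-.5+276,(p[1]+.5)/8-.5+232],.0285) for p in [(580,132),(705,193),(530,269),(655,338)]]
for X in (T,S): 
    X=np.array(X); print(X.mean(0).round(4),(X[0]-X[2]).round(4),(X[1]-X[3]).round(4),(X[0]-X[1]).round(4))
# plate: top-edge centre line front/back in scene; top
print(at("top",crop((211,438),8,(289,204)),.04), [at("scene",[(p[0]-400+.5)/5-.5+276,(p[1]+.5)/8-.5+232],.048) for p in [(485,352),(608,412)]])
print("head top", at("scene",crop((679,58),3.1,(120,165)),.16))
```

```text
[0.5358 0.048  0.03  ] [ 0.0532 -0.0005  0.    ] [ 0.053  -0.0006  0.    ] [0.0007 0.0541 0.    ]
[0.537  0.0478 0.0285] [ 0.052  -0.0007  0.    ] [ 0.0534 -0.0019  0.    ] [0.0005 0.0537 0.    ]
[0.46187275 0.04824814 0.04      ] [array([0.463911  , 0.07327167, 0.048     ]), array([0.46498936, 0.02512975, 0.048     ])]
head top [0.62257864 0.04485377 0.16      ]
```

Nest from both cameras: (0.5362, 0.0479), consistent to about 1.5 mm, and the stud spacing of 53 mm matches. Lowering now.

Run:
```python
from h import *
N=[.5362,.0479]
ctrl.move_l([*N,.06],vel=.1,ori=R(90-.8)); ctrl.sleep(.2); f0=ctrl.current_contact_force()
c=ctrl.move_l([*N,.0388],vel=.04,contact_N=5)
print(c,ctrl.current_tool_pos(),np.array(ctrl.current_contact_force())-f0,ctrl.current_t())
cv2.imwrite("pics/s2.png",cv2.resize(ctrl.read_camera("scene")[190:310,250:390],None,fx=4.5,fy=4.5,interpolation=cv2.INTER_CUBIC))
```

```text
True [0.53596633 0.04788212 0.03836948] [-1.9745187  -0.31168006 10.13952206] 9.0333
```

View pics/s2.png

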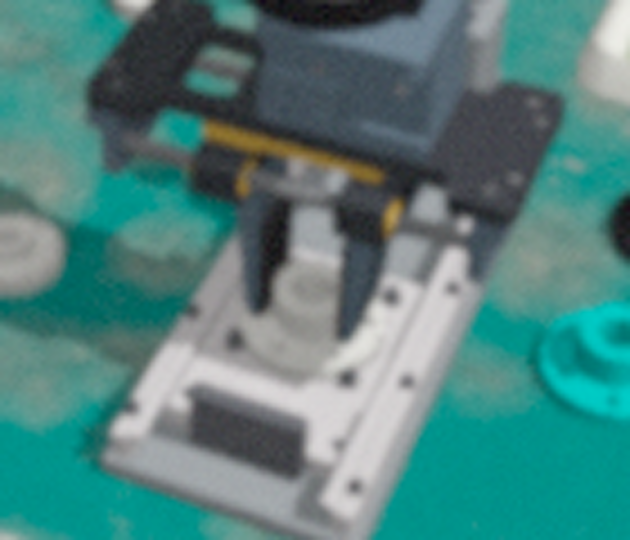

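Seated: contact came at z = 0.038, which is flange on slide, and the picture shows the flange between the studs with the hub at (310,290). Release, then push home.

Run:
```python
from h import *
r=R(90-.8)
ctrl.command_gripper(0.55); ctrl.sleep(.15); p=ctrl.current_tool_pos(); print(p)
ctrl.move_l([p[0],p[1],.13],vel=.15)
ctrl.goto([.40,.049,.10],r); ctrl.command_gripper(0.0)
ctrl.move_l([.40,.049,.030],vel=.12); print(ctrl.current_t())
ctrl.sleep(.1)
c=ctrl.move_l([.432,.0488,.030],vel=.1,contact_N=10); print("early",c)
c=ctrl.move_l([.552,.0473,.030],vel=.05,contact_N=14)
p=ctrl.current_tool_pos(); print(c,p,ctrl.current_contact_force(),ctrl.current_t())
ctrl.move_l([p[0]-.03,p[1],.030],vel=.1); ctrl.move_l([p[0]-.05,p[1],.15],vel=.2)
ctrl.goto([.45,.25,.2],R(81.6)); print(ctrl.current_t())
for n in ("scene","top"): cv2.imwrite(f"pics/{n}3.png",ctrl.read_camera(n))
a=cv2.resize(cv2.imread("pics/scene3.png")[155:290,260:385],None,fx=4,fy=4,interpolation=cv2.INTER_CUBIC)
b=cv2.imread("pics/top3.png")[140:275,285:350]; b=cv2.resize(b,None,fx=4,fy=4,interpolation=cv2.INTER_CUBIC)
cv2.imwrite("pics/c5.png",np.hstack([a,b]))
```

```text
[0.53542933 0.04792104 0.0381424 ]
12.6583
early False
True [0.51682994 0.04771313 0.02946301] [ 1.14263288 -0.49040899  0.50628942] 14.8083
16.8583
```

View pics/c5.png

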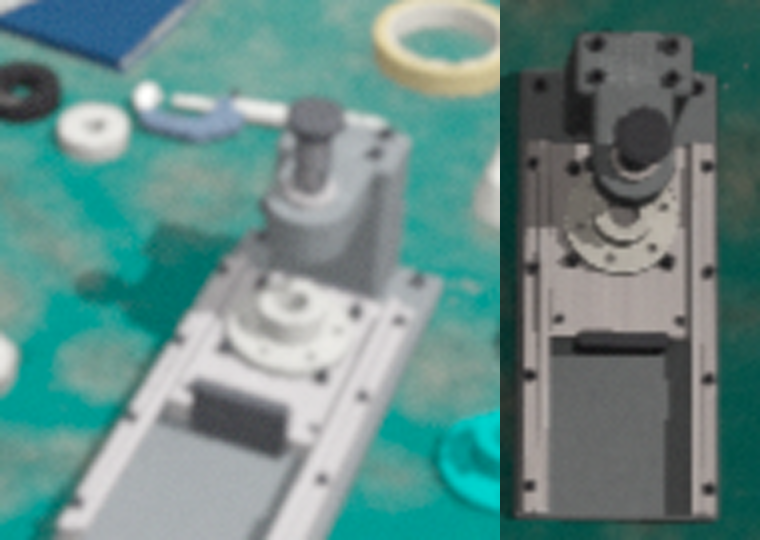

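Run:
```python
from h import *
t=lambda p,z,s=4,o=(285,140):at("top",crop((p[0]-500,p[1]),s,o),z).round(4)
print("plate",t((621,343),.04),"studs",t((572,261),.03),t((666,263),.03),t((574,167),.03),"small",t((559,319),.024),t((680,321),.024))
q=lambda p,z:at("top",crop(p,8,(289,204)),z).round(4)
print("before plate",q((211,438),.04),q((109,270),.03),q((302,272),.03),q((109,82),.03),"small",q((84,388),.024),q((328,391),.024))
print("hd",t((642,136),.16), at("scene",crop((317,113),4,(260,155)),.16))
```

```text
plate [0.535  0.0474 0.04  ] studs [0.5832 0.0736 0.03  ] [0.5822 0.0204 0.03  ] [0.6376 0.0719 0.03  ] small [0.551  0.0808 0.024 ] [0.55   0.0124 0.024 ]
before plate [0.4619 0.0482 0.04  ] [0.5095 0.0752 0.03  ] [0.509  0.0213 0.03  ] [0.5627 0.0748 0.03  ] small [0.4771 0.0821 0.024 ] [0.4762 0.0138 0.024 ]
hd [0.6229 0.0465 0.16  ] [0.62424479 0.04505072 0.16      ]
```

The slide moved 73.5 mm, so the nest is now about 13 mm short of the head axis. I'll push again with a firmer limit and check.

Run:
```python
from h import *
r=R(90-.8)
ctrl.goto([.48,.0477,.10],r); ctrl.move_l([.49,.0477,.030],vel=.15); ctrl.sleep(.1)
print(ctrl.move_l([.512,.0477,.030],vel=.08,contact_N=10))
for i in range(3):
    c=ctrl.move_l([.552,.0472,.030],vel=.05,contact_N=30)
    print(c,ctrl.current_tool_pos(),ctrl.current_contact_force(),ctrl.current_t())
    if ctrl.current_tool_pos()[0]<.520: break
    if c: break
p=ctrl.current_tool_pos(); ctrl.move_l([p[0]-.03,p[1],.030],vel=.1); ctrl.move_l([p[0]-.05,p[1],.13],vel=.2); print(ctrl.current_t())
```

```text
False
True [0.51684407 0.04767107 0.029383  ] [-0.13042457 -0.12160185  0.40868861] 19.3833
20.4917
```

Both pushes, at 14 N and 30 N, stopped at the same x = 0.5168, so that is a hard stop and the slide is home. The stamp meets the hub ring beside the bore. Now the mallet.

Run:
```python
from h import *
H=np.array([.5645,.3476]); d=np.array([np.cos(np.radians(-8.4)),np.sin(np.radians(-8.4))])
G=H-.055*d; r=R(90-8.4)
ctrl.goto([*G,.13],r); ctrl.command_gripper(.5)
c=ctrl.move_l([*G,.031],vel=.12,contact_N=8); print(c,ctrl.current_tool_pos())
ctrl.command_gripper(0.0); print(ctrl.current_grip_width()*91,ctrl.current_grasp_force(),ctrl.current_tool_pos(),ctrl.current_wrist_torque(),ctrl.current_contact_force())
f0=np.array(ctrl.current_contact_force())
ctrl.move_l([*G,.16],vel=.15); ctrl.sleep(.1); print(ctrl.current_grip_width()*91,np.array(ctrl.current_contact_force())-f0,ctrl.current_wrist_torque(),ctrl.current_t())
P=np.array([.623,.0458])-.055*np.array([1,-.014])
ctrl.goto([*P,.235],R(90-.8)); print(ctrl.current_t(),ctrl.current_tool_pos())
for n in ("scene","top"): cv2.imwrite(f"pics/{n}4.png",ctrl.read_camera(n))
cv2.imwrite("pics/c6.png",np.hstack([cv2.resize(cv2.imread("pics/scene4.png")[80:280,240:440],None,fx=2.7,fy=2.7,interpolation=cv2.INTER_CUBIC),cv2.resize(cv2.imread("pics/top4.png")[110:310,280:370],None,fx=2.7,fy=2.7,interpolation=cv2.INTER_CUBIC)]))
```

```text
False [0.51050743 0.35589283 0.03165254]
17.814245027968255 29.978221356868744 [0.51055545 0.35620856 0.03152965] [ 0.82278488  0.04701472 -0.09707388] [-1.3825122   4.35299368  5.92777091]
17.69446059051939 [ 1.7621522  -4.74002782 -9.85357582] [ 0.04558229  0.18659614 -0.0259524 ] 25.1167
26.3417 [0.56784128 0.04747138 0.23462168]
```

View pics/c6.png

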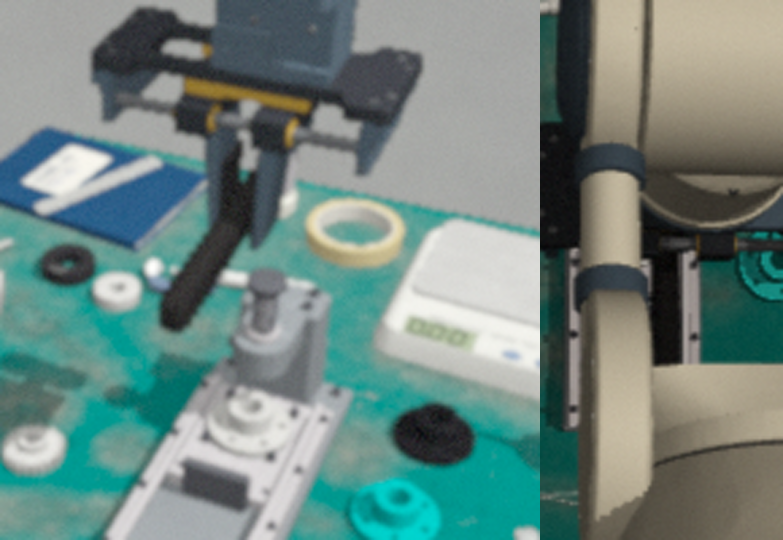

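The mallet is held level above the plunger: head behind the fingers at (290,185), striking head at (267,285). Tap.

Run:
```python
from h import *
p=ctrl.current_tool_pos(); x,y=.5684,.0466
ctrl.move_l([x,y,.217],vel=.1); ctrl.sleep(.3); f0=np.array(ctrl.current_contact_force())
t0=ctrl.current_t()
c=ctrl.move_l([x,y,.137],vel=.055,contact_N=16)
p=ctrl.current_tool_pos(); f=np.array(ctrl.current_contact_force())-f0; t=ctrl.current_t()
print(c,p,f,t-t0,ctrl.current_grip_width()*91,ctrl.current_wrist_torque())
```

```text
True [0.56731143 0.0468435  0.1502289 ] [-6.36126207  1.37760145 15.16055698] 1.1000000000000014 18.406123485654806 [0.29365129 0.81947888 0.07023166]
```

Stopped at about 26 mm travel on 15 N, which is borderline. I'll press a little more before lifting to be sure it prints.

Run:
```python
from h import *
p=np.array(ctrl.current_tool_pos()); f0=np.array(ctrl.current_contact_force())
for i in range(3):
    c=ctrl.move_l(list(p+[0,0,-.0008*(i+1)]),vel=.02,contact_N=8); f=np.array(ctrl.current_contact_force())-f0; print(c,ctrl.current_tool_pos()[2],f)
    if f[2]>6 or c: break
ctrl.move_l([.5684,.0466,.235],vel=.12); print(ctrl.current_wrist_torque(),ctrl.current_grip_width()*91,ctrl.current_t())
cv2.imwrite("pics/c7.png",cv2.resize(ctrl.read_camera("scene")[80:280,240:440],None,fx=2.7,fy=2.7,interpolation=cv2.INTER_CUBIC))
```

```text
False 0.14983239340420906 [-0.73944761 -0.65698184  2.3822975 ]
False 0.14930554978653512 [-3.76985452 -1.25797208  6.29707422]
[0.04300541 0.11934984 0.00175198] 17.68346353103989 29.5417
```

View pics/c7.png

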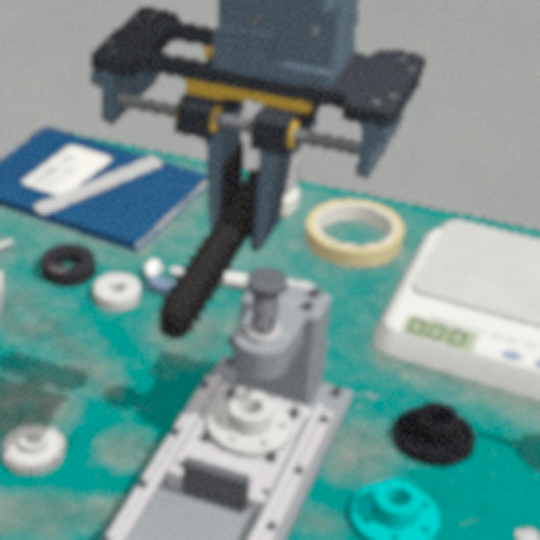

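The plunger is back up at (267,285), the flange and slide are in place, and the mallet is still level. The second press reached about 21 N total, roughly 14 N on the stamp, with the steep rise confirming contact. Return the mallet.

Run:
```python
from h import *
G=np.array([.5645,.3476])-.055*np.array([np.cos(np.radians(-8.4)),np.sin(np.radians(-8.4))]); r=R(90-8.4)
ctrl.move_l([.52,.12,.235],vel=.2); ctrl.goto([*G,.14],r); ctrl.sleep(.1)
print(ctrl.move_l([*G,.045],vel=.12,contact_N=8)); ctrl.sleep(.1)
print(ctrl.move_l([*G,.030],vel=.03,contact_N=4),ctrl.current_tool_pos())
ctrl.command_gripper(.5); ctrl.sleep(.2)
ctrl.move_l([*G,.14],vel=.12); ctrl.goto([.33,.15,.25],r); ctrl.sleep(.3); print(ctrl.current_t())
for n in ("scene","top"): cv2.imwrite(f"pics/{n}5.png",ctrl.read_camera(n))
a=cv2.resize(cv2.imread("pics/scene5.png")[165:310,120:375],None,fx=2,fy=2,interpolation=cv2.INTER_CUBIC)
b=cv2.resize(cv2.imread("pics/top5.png")[140:285,145:275],None,fx=2,fy=2,interpolation=cv2.INTER_CUBIC)
cv2.imwrite("pics/c8.png",np.hstack([a,b]))
```

```text
False
True [0.50982313 0.35559052 0.03163114]
36.0667
```

View pics/c8.png

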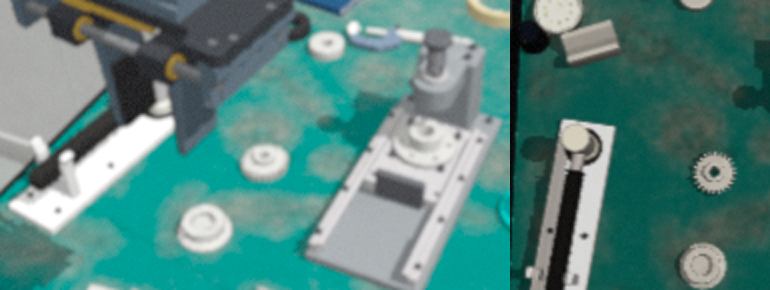

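The mallet stands upright on its pad, head at (575,138) in the right half and handle in the fork. The plunger is up, the slide is home, the flange is seated, and the gear and end cap haven't moved. Handing in.

```bash
python3 -c "
from bench import ctrl
print(ctrl.sign_off())"
```

```text
the job is handed in; nothing more can be done
None
```

The job is handed in at about 36 s; no verdict came back. The flange is in the fixture with the slide pushed to its stop, the hub was tapped and then pressed to an estimated 14 N on the stamp, and the mallet is back upright in its cradle.

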